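Unlock and switch on the slide viewer

TASK

Switch on the lamp of the slide viewer, the grey plastic unit with the black screen hood: slide its child-lock tab all the way aside, then press the round button it was covering fully down so that it stays down, and take your hand away. Do not touch the pale wood flap compartment, which has the same kind of lock, and do not knock the amber jar.

Things in the scene. Friction and masses are not known exactly. Their poses are not given: they have to be found in the camera images.
- viewer: The slide viewer, fixed: grey plastic, 180 (x) x 200 (y) mm, deck 50 mm high; a black hood with a white screen stands to 105 mm on its -x half (a paper slide in its top to 120 mm). On the +x half a black plinth, top 62 mm above the shelf, carries tab and button. Origin at the centre of its underside, on the shelf (z = 0); z up.
- lock_tab (a joint): How far the slide viewer's child-lock tab has been slid, in m: 0 fully over the button, 0.060 at its far stop. It starts between 0 and 0.006, needs about 2 N to slide and stays where it is left. It moves only along the +y axis of lock_tab_fin.
- lock_tab_fin (a point): Centre of the upright finger fin on the viewer's child-lock tab. The tab is a grey cover plate 44 x 44 mm, top 76 mm above the shelf; the fin, in its middle, is 30 mm long in x, 14 mm thick in y and 22 mm tall (from 11 mm below this point to 11 mm above). Axes: z up; +y is the way the tab slides open; -x points to the hood, whose face is 51 mm away.
- lamp_button (a joint): How far the viewer's lamp button is pressed, in m: 0 up, 0.006 fully down. It needs about 3 N, has no return spring and stays where it is left.
- lamp_button_top (a point): Centre of the top face of the viewer's lamp button: white, round, 28 mm in diameter. Up, its top is 70 mm above the shelf, 8 mm above the plinth; fully down, 64 mm. The tab covers it until slid aside; with the tab at its far stop the plate's edge is 38 mm from the button's centre. Axes as for lock_tab_fin.
- compartment: Bystander, not to be touched: fixed box of pale wood, 160 x 200 mm, 50 mm high, a flap with a brass knob on its +x side, and on top a plinth with the same kind of tab and button (highest point 98 mm). It has no hood or screen. Origin at the centre of its underside, z up. It may stand left or right of the viewer.
- jar: Bystander: loose amber glass jar with a black screw-top lid, 66 mm in diameter, 86 mm tall, standing between the viewer and the compartment. Origin at the centre of its underside, z up.

How it is judged:
By the outcome, as a careful person would: the job done as asked, in the order asked, and still so for the second after the job is handed in, with the robot touching nothing.
It also fails if it takes over 42 s, if anything falls off the work surface, if the arm or the gripper's body presses on something with over 40 N, if the wrist force passes 120 N, or if a joint passes its speed limit or range.

ROBOT

A 6-joint arm with a two-finger parallel gripper is mounted at the origin on the work surface. World frame = base frame: x ahead of the robot, y to its left, z up, the work surface at z = 0. Lengths are in mm, angles in rad, forces in N, time in s.
With the tool pointing down it reaches from about 375 to 900 mm from the base axis. Payload 3.1 kg.
Tool frame: the origin (TCP) lies on the centre line of the jaws, within the pads' length; the fingertips stand 8 mm ahead of it and the grasp point (between the pads) lies 11 mm behind it (robot.nose_length is the distance from the TCP to the fingertips, in mm); z points along the fingers, x is the direction in which the jaws open and shut, and the axes are right-handed (so a half turn about z gives the same grasp; the last joint's range is limited). The gripper opens to 87 mm and grips with 3 to 60 N. Pads are 19 mm wide; open, the fingers measure 117 mm over their backs; the gripper's body (75 mm by 190 mm) begins 51 mm behind the grasp point.
Start: joints at [-1.391, 0.527, 1.433, -0, 1.181, -0.178], TCP at [218.905, -585.386, 230.548] pointing down, gripper open.
Joint ranges: [-3.08, 3.08], [-0.75, 2.2], [0.22, 2.44], [-1.43, 4.57], [0, 2.65], [-2.85, 2.85]. Speed limits (rad/s): [2.79, 2.79, 3.14, 3.14, 3.14, 3.14].

INTERFACE

Orientations are given as a rotation vector (axis times angle).
In Python, from bench import sense, viewer, order, robot gives the robot as it stands.
- The arm moves only by the shell command python3 -m pendant 'ROWS' [FORCE]. ROWS is JSON, a list of rows, each a list of 3 entries, a list of its own where there are three numbers: the shift along the tool's x, y, z in cm, then the turn, a rotation vector about the tool's x, y, z in degrees, then the closure, from 0 (fully open) to 1 (shut). In form: [[[tx, ty, tz], [wx, wy, wz], jaw], ...]. A call has 1 to 10 rows; each row shifts and turns the commanded pose from where the row before left it, along the tool's axes as they then stand; what a row does not reach is not made up. A row lasts 1/8 s, in which the tool goes at most 62.5 mm and 10.7 degrees, less where a joint would pass 70% of its speed; a pose out of reach is approached as far as the arm can. A call with a gripper value outside its range is refused whole. The fingers move at their own pace and stop on an object; FORCE is the grip in N (left out, the last holds). Time passes only in rows, so rows that do not move let the fingers close. It gives the time, the measured TCP pose, the force and the opening at its end, in the units of the state.
- sense(): the state, without advancing time (a new reading comes with each control period).
- viewer.snapshot(name): name is "scene" or "side" or "wrist"; returns the picture (420x560x3 uint8, blue, green, red); there is no depth.
- viewer.camera_info(name): a dict with "vertical_fov" (degrees; the focal length in pixels is half the picture's height over the tangent of half this angle, whatever the lens; pixels are square), "cx", "cy" (the principal point, pixels), "eye" and "rotation" of the camera in the world; the wrist camera has in their place "T_tool_cam" (4x4, takes a point from camera to tool coordinates, whose origin is the TCP and whose axes are the tool frame's). Camera axes: x right, y up, looking along -z (the intrinsics and any distortion apply to the point x, -y, -z); pixel columns grow to the right and rows downward; lengths in mm; the calibration is good to about 2 mm. A picture is of the moment at which its call begins: read the wrist's pose just before it. camera_info takes no time and is no camera call.
- order.hand_in(): hands the job in, once; it reports no verdict.
The state is a dict: "t": time; "joints": joint angles; "joint_velocities": joint speeds; "tau": joint torques, N m; "position": TCP position; "ee_rot": TCP orientation; "force": force on the tool from outside, world axes, zero at the start; "torque": the same for the moment, N m; "finger_gap": opening from 0.0 (shut) to 1.0 (fully open).
Only numpy, scipy, OpenCV 4.12 (cv2) and the standard library are available. Lean on these libraries where they do the work, as an engineer would, in place of code of your own. Each camera call takes 0.05 s, during which the arm holds its last target. There are 200 camera calls.

## Working session

There is one attempt and no reset: what is moved stays moved. The work goes in short steps, Python scripts to look and compute and a shell command to move; the robot and the scene stay as the last step left them, time stands still between calls to the robot, and variables do not carry over. Pictures are saved under pics/ and viewed, about 8 in all and at most 12, crops included, and the job is handed in when it is done.

```bash
ls; mkdir -p pics
python3 - <<'E'
from bench import sense, viewer, order, robot
import cv2, numpy as np
s=sense();print(s)
for n in("scene","side","wrist"):
    i=viewer.camera_info(n);print(n,i)
    cv2.imwrite(f"pics/{n}0.png",viewer.snapshot(n))
E
```

```text
pics
{'t': 0.0, 'joints': array([-1.39148978e+00,  5.28478148e-01,  1.43387821e+00,  3.30671566e-06,
        1.18141794e+00, -1.78494797e-01]), 'joint_velocities': array([-0.00017611,  0.00082681,  0.00016139, -0.00121361, -0.00010417,
       -0.00035326]), 'tau': array([ 8.50667675e-04, -4.40043139e+01, -1.76589167e+01,  6.33046031e-02,
        5.81518596e-02, -1.79606341e-04]), 'position': array([ 218.78757225, -584.69617556,  229.57193332]), 'ee_rot': array([-2.58001723e+00,  1.78980714e+00,  2.41959555e-03]), 'force': array([0.18312417, 0.08164069, 0.55682475]), 'torque': array([-0.01516028, -0.02846222, -0.05280115]), 'finger_gap': 0.9954812627765683}
scene {'vertical_fov': 48.00058053031513, 'cx': 274.35339462211937, 'cy': 213.92574045910126, 'eye': array([1127.35029707,  231.16530408,  823.82622459]), 'rotation': array([0.48462847, 0.69976742, 1.82362975])}
side {'vertical_fov': 57.34851029225012, 'cx': 287.49042403869447, 'cy': 212.7086722507321, 'eye': array([ 65.82957422, 575.93572922, 610.8718354 ]), 'rotation': array([ 0.41040267, -1.14352189, -2.26951758])}
wrist {'vertical_fov': 64.43808353088326, 'cx': 283.56314354543474, 'cy': 205.86912946411786, 'T_tool_cam': array([[ 9.99999745e-01, -2.86418036e-04, -6.54145258e-04,
        -1.05030929e+00],
       [-4.53862126e-04, -9.62141494e-01, -2.72550067e-01,
        -7.44120837e+01],
       [-5.51317041e-04,  2.72550294e-01, -9.62141379e-01,
        -1.54441244e+02],
       [ 0.00000000e+00,  0.00000000e+00,  0.00000000e+00,
         1.00000000e+00]])}
```

View pics/scene0.png

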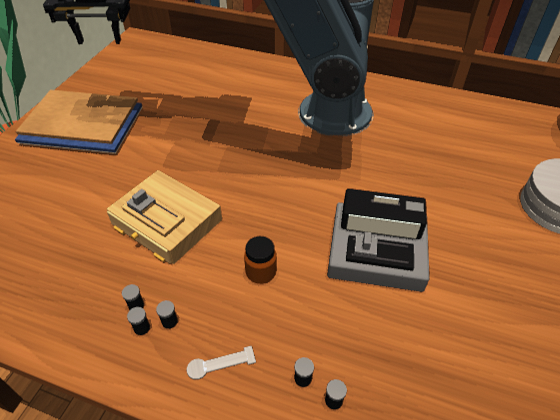

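View pics/side0.png

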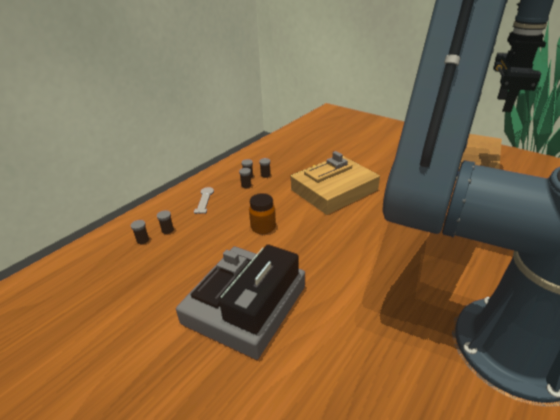

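The scene view shows the viewer at about (380,240) with its fin near (369,243). The track runs to the right, and the jar is at (260,260). In the side view the viewer is at about (245,300). I'll enlarge both crops to pick points.

```bash
python3 - <<'E'
import cv2, numpy as np
a=cv2.imread("pics/scene0.png")[180:300,310:440]; b=cv2.imread("pics/side0.png")[235:365,170:310]
a=cv2.resize(a,(390*1,360),interpolation=cv2.INTER_CUBIC); b=cv2.resize(b,(392,364),interpolation=cv2.INTER_CUBIC)
c=np.zeros((364,790,3),np.uint8); c[:360,:390]=a; c[:,398:]=b
cv2.imwrite("pics/crop.png",c)
E
cat > h.py <<'E'
from bench import sense, viewer, order, robot
import cv2, numpy as np
from scipy.spatial.transform import Rotation as R
def cam(n,s=None):
    i=viewer.camera_info(n); f=210/np.tan(np.radians(i['vertical_fov'])/2)
    if n=='wrist':
        T=np.eye(4);T[:3,:3]=R.from_rotvec(s['ee_rot']).as_matrix();T[:3,3]=s['position'];T=T@i['T_tool_cam']
        return f,i['cx'],i['cy'],T[:3,3],T[:3,:3]
    return f,i['cx'],i['cy'],np.array(i['eye']),R.from_rotvec(i['rotation']).as_matrix()
def onz(c,u,v,z):
    f,cx,cy,e,M=c; d=M@np.array([(u-cx)/f,-(v-cy)/f,-1]); return e+d*(z-e[2])/d[2]
def proj(c,p):
    f,cx,cy,e,M=c; q=M.T@(np.asarray(p)-e); return np.array([cx-f*q[0]/q[2],cy+f*q[1]/q[2]])
E
```

```text
(no output)
```

View pics/crop.png

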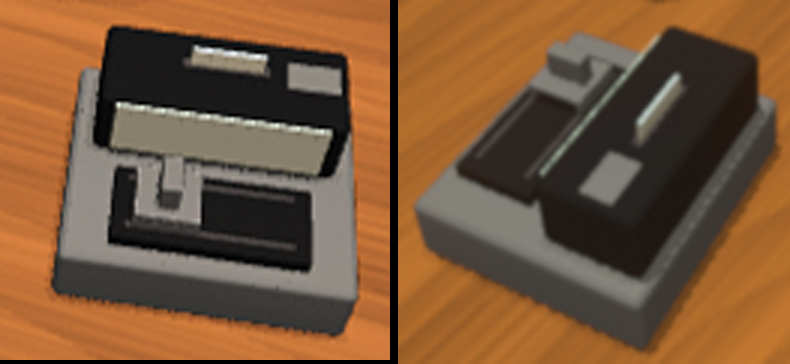

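Crop: in the left half the fin top is near (172,170), with deck front corners at (53,270) and (357,298). In the right half the fin top is near (570,48), with deck corners at (417,212) and (645,318).

Run:
```python
from h import *
a=lambda u,v:(u/3+310,v/3+180)
b=lambda u,v:((u-398)/2.8+170,v/2.8+235)
S,D=cam('scene'),cam('side')
print('fin',onz(S,*a(172,170),98),onz(D,*b(570,48),98))
fl,fr,bl=[onz(S,*a(*p),50) for p in((53,265),(357,298),(83,72))]
print(fl,fr,bl,np.linalg.norm(fr-fl),np.degrees(np.arctan2(*(fl-fr)[:2])))
print('side',onz(D,*b(417,212),50),onz(D,*b(645,318),50),onz(D,*b(775,125),50))
print('jar',onz(S,260,245,86),onz(D,261,202,86))
s=sense();print(s['position'],R.from_rotvec(s['ee_rot']).as_matrix().round(3))
```

```text
fin [511.07522254 198.73742443  98.        ] [509.33716174 193.79755232  98.        ]
[577.46542343 140.25620314  50.        ] [534.76978954 333.70143326  50.        ] [400.26156445 113.20476081  50.        ] 198.10091925810457 167.55369005197298
side [520.28272988 334.73332483  50.        ] [346.44980108 305.98861522  50.        ] [374.53373753 131.26619263  50.        ]
jar [594.7062893    2.99904154  86.        ] [587.76986917  11.67904689  86.        ]
[ 218.82586224 -584.89539115  229.82040339] [[ 0.35  -0.937 -0.   ]
 [-0.937 -0.35   0.002]
 [-0.002 -0.    -1.   ]]
```

```bash
python3 -m pendant '[[[-4.2,-3.8,0],[0,0,0],1],[[-4.2,-3.8,0],[0,0,0],1],[[-4.2,-3.8,0],[0,0,0],1],[[-4.2,-3.8,0],[0,0,0],1],[[-4.2,-3.8,0],[0,0,0],1],[[-4.2,-3.8,0],[0,0,0],1],[[-4.2,-3.8,0],[0,0,0],1],[[-4.2,-3.8,0],[0,0,0],1],[[-4.2,-3.8,0],[0,0,0],1],[[-4.2,-3.8,0],[0,0,0],1]]' 20
python3 -m pendant '[[[-4.2,-3.8,0],[0,0,0],1],[[-4.2,-3.8,0],[0,0,0],1],[[-4.2,-3.8,0],[0,0,0],1],[[-4.2,-3.8,0],[0,0,0],1],[[0,0,0],[0,0,5.5],1],[[0,0,0],[0,0,5.5],1],[[0,0,0],[0,0,0],1],[[0,0,0],[0,0,0],1]]'
python3 - <<'E'
from h import *
s=sense(); im=viewer.snapshot('wrist'); cv2.imwrite('pics/w1.png',im)
print(s['t'],s['position'],s['ee_rot'],s['force'],s['finger_gap'])
np.save('s1.npy',np.r_[s['position'],s['ee_rot']])
E
```

```text
t: 1.4
position: [428.2, -57.2, 230.6]
ee_rot: [-2.581, 1.791, -0.001]
force: [0.6, -0.1, -0.6]
finger_gap: 0.02
t: 2.4
position: [511.2, 151.5, 230.5]
ee_rot: [2.399, -2.028, -0.0]
force: [-0.6, 0.1, -0.8]
finger_gap: 0.008
2.4 [511.15772826 151.52834863 230.45157158] [ 2.39870047e+00 -2.02844187e+00 -3.35000860e-04] [-0.59316168  0.05041904 -0.78265797] 0.008269936721723803
```

View pics/w1.png

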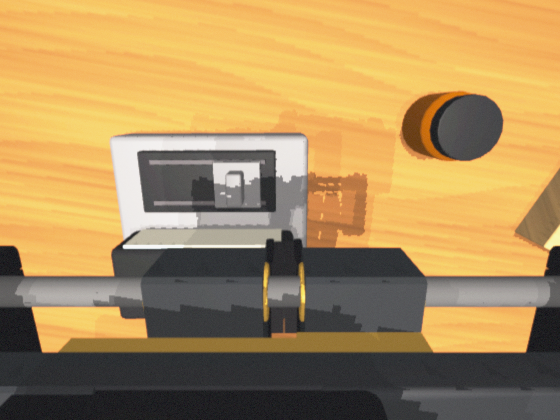

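The wrist view shows the fin at about (235,187), the plinth at (139–277, 150–213), and the jar lid at (468,127). The fingertips are at about (284,240), and the deck edge is parallel to the jaw axis. I'll take one zoom.

Run:
```python
from h import *
v=np.load('s1.npy'); s=dict(position=v[:3],ee_rot=v[3:]); c=cam('wrist',s)
im=cv2.imread('pics/w1.png')[120:260,100:320]
cv2.imwrite('pics/w1z.png',cv2.resize(im,None,fx=3.6,fy=3.6,interpolation=cv2.INTER_CUBIC))
a,b=onz(c,113,136,50),onz(c,307,134,50); print(a,b,np.degrees(np.arctan2(-(a-b)[0],(a-b)[1])))
print(onz(c,235,187,98), R.from_rotvec(v[3:]).as_matrix().round(3))
for p in [(139,150),(277,150),(275,213),(142,213)]: print(onz(c,*p,62))
```

```text
[533.25961963 326.53861541  50.        ] [566.99813939 138.34748971  50.        ] 10.163896757528688
[513.97736469 196.18987563  98.        ] [[ 0.166 -0.986 -0.   ]
 [-0.986 -0.166 -0.   ]
 [-0.     0.    -1.   ]]
[525.92140905 295.72960087  62.        ]
[548.00363961 164.94370016  62.        ]
[485.15611164 156.72806367  62.        ]
[462.74302796 289.57261191  62.        ]
```

View pics/w1z.png

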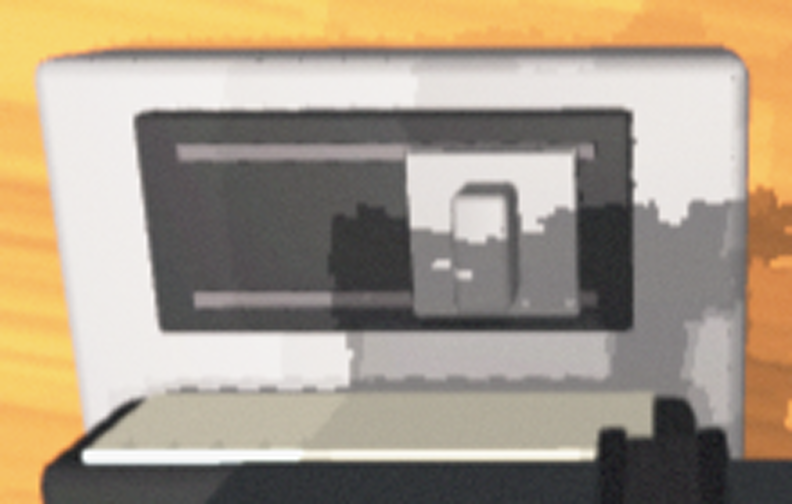

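```bash
python3 -m pendant '[[[0,-0.9,4],[0,0,0],1],[[0,0,4],[0,0,0],1],[[0,0,4],[0,0,0],1],[[0,0,1.8],[0,0,0],1],[[0,0,0],[0,0,0],1],[[0,0,0],[0,0,0],1]]'
python3 -m pendant '[[[-1,0,0],[0,0,0],1],[[-1,0,0],[0,0,0],1],[[-0.7,0,0],[0,0,0],1],[[-0.7,0,0],[0,0,0],1],[[-0.7,0,0],[0,0,0],1],[[-0.7,0,0],[0,0,0],1],[[0,0,0],[0,0,0],1]]'
python3 - <<'E'
from h import *
s=sense(); im=viewer.snapshot('wrist'); cv2.imwrite('pics/w2.png',im)
print(s['t'],s['position'],s['ee_rot'],s['force'],s['finger_gap'])
E
```

```text
t: 3.2
position: [521.0, 153.1, 93.3]
ee_rot: [-2.397, 2.029, -0.002]
force: [-0.2, -0.0, -0.2]
finger_gap: 0.008
t: 4.08
position: [512.0, 201.3, 92.4]
ee_rot: [-2.398, 2.029, 0.001]
force: [0.1, -0.5, 0.0]
finger_gap: 0.006
4.075 [512.02672901 201.29626676  92.43837819] [-2.39767162e+00  2.02933892e+00  9.36640729e-04] [ 0.12543515 -0.45837853  0.020239  ] 0.005828092372166125
```

View pics/w2.png

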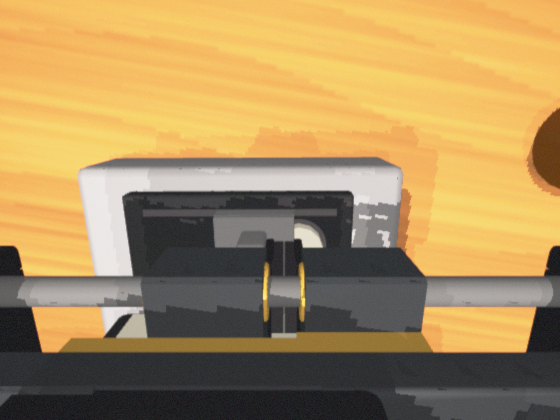

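The tab is moving: the fin is now left of the fingers and the white button is appearing at (307,235). I'll keep pushing gently to the stop.

```bash
python3 -m pendant '[[[-0.8,0,0],[0,0,0],1],[[-0.8,0,0],[0,0,0],1],[[-0.6,0,0],[0,0,0],1],[[-0.4,0,0],[0,0,0],1],[[0,0,0],[0,0,0],1]]'
python3 -m pendant '[[[-0.4,0,0],[0,0,0],1],[[0,0,0],[0,0,0],1]]'
python3 -m pendant '[[[-0.4,0,0],[0,0,0],1],[[0,0,0],[0,0,0],1]]'
```

```text
t: 4.75
position: [507.8, 226.9, 92.5]
ee_rot: [-2.397, 2.029, 0.001]
force: [-0.4, 0.2, 0.7]
finger_gap: 0.006
t: 5.0
position: [507.3, 230.4, 92.6]
ee_rot: [-2.397, 2.03, 0.0]
force: [0.1, -0.9, -0.9]
finger_gap: 0.003
t: 5.25
position: [506.6, 234.3, 92.6]
ee_rot: [-2.398, 2.03, 0.0]
force: [-0.4, -1.0, 0.2]
finger_gap: 0.011
```

```bash
python3 -m pendant '[[[-0.3,0,0],[0,0,0],1],[[0,0,0],[0,0,0],1]]'
python3 -m pendant '[[[-0.3,0,0],[0,0,0],1],[[0,0,0],[0,0,0],1]]'
python3 - <<'E'
from h import *
s=sense();c=cam('wrist',s); im=viewer.snapshot('wrist'); cv2.imwrite('pics/w3.png',im)
cv2.imwrite('pics/w3z.png',cv2.resize(im[140:340,60:460],None,fx=2,fy=2,interpolation=cv2.INTER_CUBIC))
print(s['position'],s['force'])
E
```

```text
t: 5.5
position: [506.3, 236.3, 92.6]
ee_rot: [2.398, -2.028, 0.002]
force: [-0.1, -4.4, 0.7]
finger_gap: 0.006
t: 5.75
position: [506.2, 236.6, 92.7]
ee_rot: [2.397, -2.023, 0.007]
force: [1.9, -13.9, 1.3]
finger_gap: 0.005
[506.2446867  236.64714991  92.65696831] [  1.92407653 -13.94015012   1.30560018]
```

View pics/w3z.png

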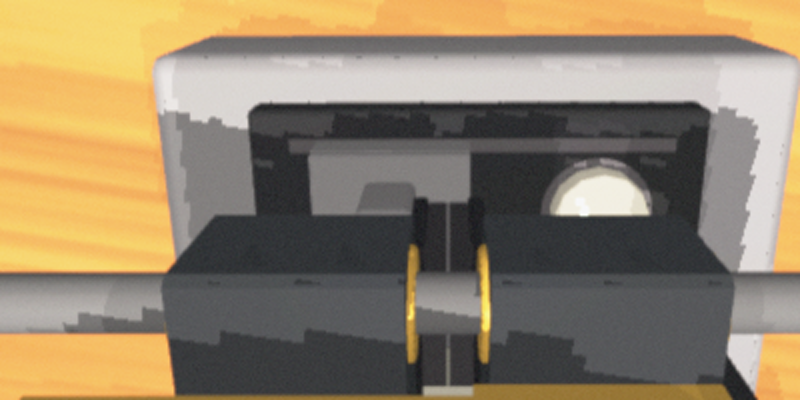

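The tab is at its stop: force rose to 14 N with only 0.3 mm of movement, and the button is fully exposed on the right. I'll back off, rise and locate the button.

```bash
python3 -m pendant '[[[1,0,0],[0,0,0],1],[[1,0,0],[0,0,0],1],[[0.5,0,-5],[0,0,0],1],[[0,0,-6],[0,0,0],1],[[0,0,0],[0,0,0],1],[[0,0,0],[0,0,0],1]]'
python3 - <<'E'
from h import *
s=sense();c=cam('wrist',s); im=viewer.snapshot('wrist'); cv2.imwrite('pics/w4.png',im)
np.save('s4.npy',np.r_[s['position'],s['ee_rot']])
z=cv2.resize(im[120:260,120:400],None,fx=2.8,fy=2.8,interpolation=cv2.INTER_CUBIC); cv2.imwrite('pics/w4z.png',z)
print(s['position'],s['ee_rot'],s['force'])
E
```

```text
t: 6.55
position: [509.2, 215.4, 202.5]
ee_rot: [-2.398, 2.03, 0.001]
force: [-0.5, -0.2, 0.6]
finger_gap: 0.003
[509.23410695 215.37412726 202.46884477] [-2.39767193e+00  2.02979620e+00  7.49524826e-04] [-0.49976133 -0.15664954  0.55160126]
```

View pics/w4z.png

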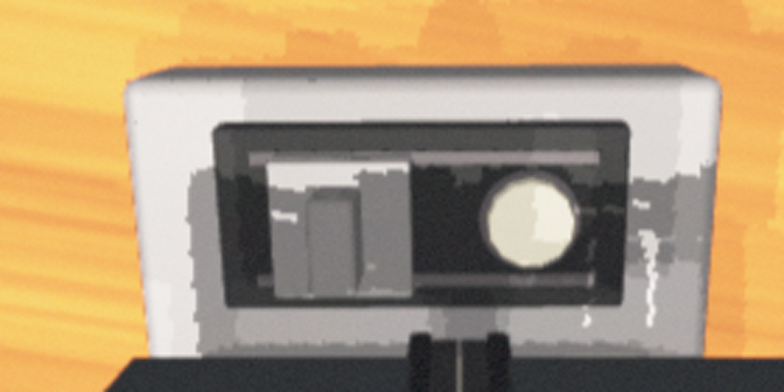

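The zoom shows the button centre at (531,223) and the tab plate at (268–412, 162–297), well clear of it.

Run:
```python
from h import *
v=np.load('s4.npy'); s=dict(position=v[:3],ee_rot=v[3:]); c=cam('wrist',s)
w=lambda u,q,z:onz(c,u/2.8+120,q/2.8+120,z)
b=w(531,223,70); M=R.from_rotvec(v[3:]).as_matrix()
pl=(w(268,162,76)+w(412,162,76)+w(412,297,76)+w(275,297,76))/4
print('button',b,'tool shift',M.T@(b-v[:3]),'plate-button in tool',M.T@(pl-b), 'plate w',np.linalg.norm(w(268,162,76)-w(412,162,76)))
```

```text
button [511.65500278 193.10947409  70.        ] tool shift [ 22.41666632   1.25727837 132.45936235] plate-button in tool [-59.4692601    0.98658096  -5.97383781] plate w 44.00792567370672
```

The plate-to-button distance of 59.5 mm matches the far stop (60). Next I'll centre over the button and descend.

```bash
python3 -m pendant '[[[2.2,0.1,0],[0,0,0],1],[[0,0,5],[0,0,0],1],[[0,0,5],[0,0,0],1],[[0,0,1.6],[0,0,0],1],[[0,0,0],[0,0,0],1],[[0,0,0],[0,0,0],1]]'
python3 -m pendant '[[[0,0,0.4],[0,0,0],1],[[0,0,0.4],[0,0,0],1],[[0,0,0],[0,0,0],1]]'
python3 -m pendant '[[[0,0,0.3],[0,0,0],1],[[0,0,0],[0,0,0],1]]'
python3 -m pendant '[[[0,0,0.2],[0,0,0],1],[[0,0,0],[0,0,0],1]]'
```

```text
t: 7.35
position: [513.5, 193.7, 87.7]
ee_rot: [-2.397, 2.028, -0.002]
force: [-0.4, 0.9, -0.2]
finger_gap: 0.009
t: 7.72
position: [512.3, 193.4, 78.7]
ee_rot: [-2.398, 2.03, -0.0]
force: [-0.5, -0.5, 0.6]
finger_gap: 0.01
t: 7.98
position: [512.5, 193.5, 75.6]
ee_rot: [-2.398, 2.03, -0.0]
force: [-0.6, -0.2, 1.7]
finger_gap: 0.003
t: 8.22
position: [512.5, 193.5, 73.5]
ee_rot: [-2.398, 2.03, -0.0]
force: [0.6, 0.7, 1.2]
finger_gap: 0.004
```

```bash
python3 -m pendant '[[[0,0,0.2],[0,0,0],1],[[0,0,0],[0,0,0],1]]'
python3 -m pendant '[[[0,0,0.2],[0,0,0],1],[[0,0,0],[0,0,0],1]]'
python3 -m pendant '[[[0,0,0.2],[0,0,0],1],[[0,0,0],[0,0,0],1]]'
```

```text
t: 8.48
position: [512.5, 193.5, 72.4]
ee_rot: [-2.398, 2.03, -0.001]
force: [-2.0, -0.1, 8.4]
finger_gap: 0.004
t: 8.72
position: [512.6, 193.5, 72.2]
ee_rot: [-2.397, 2.029, -0.001]
force: [-4.3, -0.1, 21.7]
finger_gap: 0.005
t: 8.98
position: [512.6, 193.5, 72.1]
ee_rot: [-2.397, 2.028, -0.002]
force: [-6.6, -1.8, 34.3]
finger_gap: 0.006
```

The button bottomed out with the tip at 64.1 mm, at 34 N. I'll lift straight up to the earlier viewing pose and check.

```bash
python3 -m pendant '[[[0,0,-1],[0,0,0],1],[[0,0,-3],[0,0,0],1],[[0,0,-5],[0,0,0],1],[[0,0,-5],[0,0,0],1],[[-2.2,0,0],[0,0,0],1],[[0,0,0],[0,0,0],1],[[0,0,0],[0,0,0],1]]'
python3 - <<'E'
from h import *
s=sense();c=cam('wrist',s); im=viewer.snapshot('wrist'); sc=viewer.snapshot('scene')
z=cv2.resize(im[120:260,120:400],(560,280),interpolation=cv2.INTER_CUBIC)
out=np.zeros((580,800,3),np.uint8); out[:280,:560]=z; out[290:580,:560]=sc[130:420]
cv2.imwrite('pics/end.png',out)
print(s['t'],s['position'],s['force'])
for h in(64,70): 
  p=proj(c,[511.66,193.11,h]); print(h,p,(p-[120,120])*2)
E
```

```text
t: 9.85
position: [508.1, 214.6, 206.5]
ee_rot: [2.396, -2.028, -0.002]
force: [0.6, -0.7, -0.6]
finger_gap: 0.006
9.85 [508.07404614 214.61288666 206.4597819 ] [ 0.63424649 -0.65212886 -0.57216122]
64 [308.0919554 195.2016391] [376.18391081 150.4032782 ]
70 [308.57168822 196.82730307] [377.14337643 153.65460615]
```

View pics/end.png

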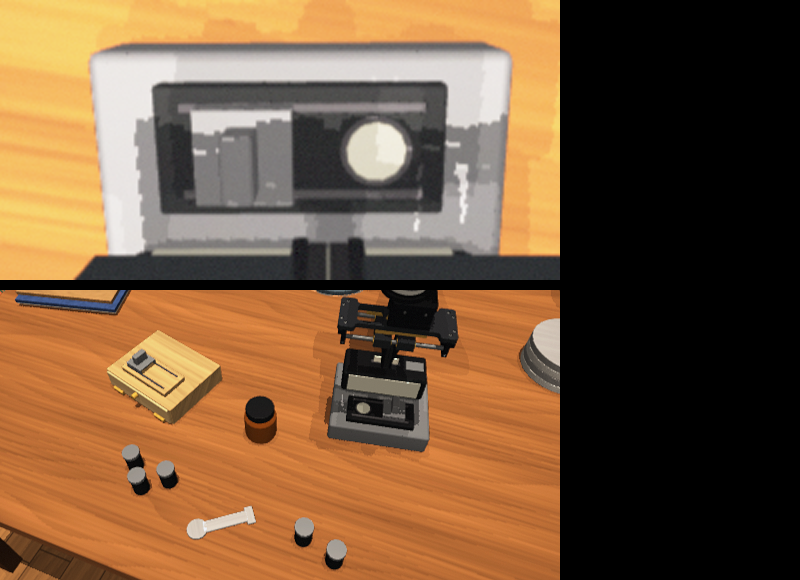

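In the final image the button centre is at about (376,151), and the prediction for 64 mm is (376,150). The tab is still at its far end, and the jar and compartment haven't moved. Handing in.

```bash
python3 -c "
from bench import order; print(order.hand_in())"
```

```text
the job is handed in; nothing more can be done
None
```

The slide viewer's child-lock tab is at its far stop and its lamp button is fully down. I handed the job in at about 10 s, with the gripper well clear above the viewer.

- **Tab:** I pushed the fin with the closed fingertips until the force rose to 14 N with almost no further movement. From close by, the plate measured 59.5 mm from the button; 60 mm is the far stop.
- **Button:** I pressed until the fingertips stopped at about 64.1 mm above the shelf. The nominal fully-down height is 64 mm. The force peaked at about 34 N.
- **After lifting away:** The button appeared in the image where it would be at 64 mm (row 151 seen, 150 predicted, against about 154 if it were up). The tab was still at its far end.
- **Bystanders:** The jar and the compartment looked unmoved.

No check failed or disagreed.

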